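# Clamp a plaster test tile with the hand-cranked cam clamp

## Task

Pick up the loose plaster tile from the bench and lay it gently, flat, on the bed of the cam clamp between the sprung pad and the steel fence, its long side along the ram and centred on the pad; do not drop it. Then turn the crank clockwise (seen from above) until the roller rests on the cam's flat dwell, with the crank arm pointing straight along the ram, so that the tile stays squeezed against the fence when you let go. Leave the sanding block, the wedge and the jar where they are.

Things in the scene. Friction and masses are not known exactly. Their poses are not given: they have to be found in the camera images.
- tile: Loose off-white plaster test tile, 42 x 52 x 15 mm (x, y, z), alone on the black bench cloth in front of the slab, left of the clamp. Origin: centre of its underside; z up; long side along y. About 60 g. The slab behind it is 90 mm high: lift well clear of it.
- nest (a point): Tile's place at the far end of the cam clamp: point on the bed (plywood board, 14 mm high, 112 x 280) under the centre of a clamped tile. z up; y along the ram, +y to the cam, fence face at y = -26 mm (66 wide, 26 high), pad face at +37 mm with the ram back (63 mm gap; pad 36 wide, 22 high). Both x sides are open for fingers.
- pad: Sprung steel pressing pad at the ram's nose, 36 wide, 8 thick, top 22 mm above the bed. Origin: middle of its face towards the tile, at bed height. It yields up to 9 mm on a spring (4 N plus 1 N per mm).
- ram (a joint): Stroke of the ram (cam follower with brass roller) towards the fence, m: 0 = back, 0.014 = fully out, roller on the dwell. A spring pulls it back against the cam. Fully out, the pad squeezes the tile with about 7 N.
- cam (a joint): Angle of the cam and its crank, rad, growing clockwise seen from above; stops at 0 and 3.7. To 0.7 the ram stays back; 0.7 to 2.2 it moves out; 2.2 to 3.0 is the flat dwell (ram fully out, crank stays where left); beyond 3.0 it falls back. Let go on a slope, the spring may turn it back. At 2.6 the crank arm points straight along the ram to the tile.
- cam_axis (a point): Point on the upright axis of the cam, 76 mm above the bench: centre of the handle's circle, on the ram's line, 152 mm to the +y side of nest. Its axes are parallel to nest's and do not turn.
- crank_handle (a point): Middle of the upright round wooden crank handle: 60 mm from the cam axis, 16 to 19 mm thick, from 52 to 94 mm above the bench, this point at 76 mm. It turns with the crank arm (steel bar under it, top 47 mm above the bench). Needs about 1 to 6 N along its circle.
- sanding_block: Bystander: cork sanding block, 66 x 110 x 31 mm, right of the clamp near the bench's front edge. Origin under its centre.
- wedge_3: Bystander: loose hardwood wedge, 32 x 90 x 22 mm, on the bench behind the clamp (other wedges lie on the slab). Origin under its centre.
- jar: Bystander: glass jar with green lid, 69 mm across, 84 high, behind the clamp. Origin under its centre.
Mind the look-alikes: they are no part of the job. Leave any purple look-alike of the tile alone.

How it is judged:
On the way:
1. the tile lies flat and released on the bed between pad and fence, with the ram still back (z of tile in the frame of nest between -0.003 and 0.003 m and angle between tile's own z axis and vertical below 0.08 rad and x of tile in the frame of nest between -0.01 and 0.01 m and y of tile in the frame of nest between -0.005 and 0.016 m and value of joint ram below 0.003 m and contact force between the fingers and tile below 0.1 N), for 0.2 s.
At the end, for the whole second after the job is handed in: the cam rests in its dwell (joint 2.25 to 2.95 rad, still), the ram is fully out (over 12.5 mm), and the tile lies flat on the bed (within 3 mm, 0.08 rad), square (0.1 rad) and against the fence (4 mm), within 10 mm of the pad's middle, squeezed by the pad with over 3 N (z of tile in the frame of nest between -0.003 and 0.003 m and angle between tile's own z axis and vertical below 0.08 rad and x of tile in the frame of nest between -0.01 and 0.01 m and y of tile in the frame of nest between -0.004 and 0.004 m and value of joint cam between 2.25 and 2.95 rad and velocity of joint cam between -0.1 and 0.1 rad/s and angle between the y axis of tile and the y axis of nest, either way round below 0.1 rad and value of joint ram above 0.0125 m and contact force between pad and tile above 3 N and linear speed of tile below 0.02 m/s); the robot touches nothing.
It fails at once if the sanding block is pushed over 30 mm away (distance of sanding_block from where it was at the start of the episode above 0.03 m).
It fails at once if the wedge is pushed over 30 mm away (distance of wedge_3 from where it was at the start of the episode above 0.03 m).
It fails at once if the jar is pushed over 30 mm away (distance of jar from where it was at the start of the episode above 0.03 m).
It fails at once if the tile is dropped (falls free faster than 0.7 m/s) (linear speed of tile above 0.7 m/s and contact force between the fingers and tile below 0.1 N).
It also fails if it takes over 61 s, if anything falls off the work surface, if the arm or the gripper's body presses on something with over 40 N, if the wrist force passes 120 N, or if a joint passes its speed limit or range.

## Robot

A 6-joint arm with a two-finger parallel gripper is mounted at the origin on a cart in front of the work surface, level with it; the furniture and walls round the work are solid. World frame = base frame: x ahead of the robot, y to its left, z up, the work surface at z = 0. Lengths are in m, angles in rad, forces in N, time in s.
With the tool pointing down it reaches from about 0.275 to 0.875 m from the base axis. Payload 12.5 kg.
Tool frame: the origin (TCP) lies at the very end of the fingers, on their centre line; the grasp point (between the pads) lies 19 mm behind it; z points along the fingers, y is the line along which they close (so a half turn about z gives the same grasp; the last joint's range is limited). The gripper opens to 85 mm and grips with 20 to 120 N. Pads are 22 mm wide; open, the fingers measure 114 mm over their backs; the gripper's body (76 mm by 85 mm) begins 54 mm behind the grasp point. The pads swing forward as they close: fully open they stand 13 mm farther back than shut.
Start: joints at [1.14, 0.351, 1.652, -0, 1.139, -0.085], TCP at [0.186, 0.517, 0.206] pointing down, gripper open.
Joint ranges: [-2.75, 2.75], [-0.79, 2.1], [0.01, 2.65], [-1.57, 4.71], [0.07, 3.14], [-2.87, 2.87]. Speed limits (rad/s): [2.22, 2.22, 2.79, 3.14, 3.14, 3.14].

## Interface

Orientations are given as a 3x3 rotation matrix whose columns are the frame's x, y, z axes.
In Python, from bench import manip gives the robot as it stands. Calls block until the motion is done:
- manip.move_ptp(position, orientation): joint-space move of the TCP to a pose.
- manip.move_l(position, attitude=None, max_speed=0.15): straight line of the TCP; attitude=None keeps the orientation; max_speed is the mean speed in m/s.
- manip.move_j(angles): joint-space move.
- manip.set_gripper(opening, effort=None): opening from 0.0 (shut) to 1.0 (fully open); effort is the grip in N (None keeps the last); returns when the fingers have stopped.
- manip.dwell(seconds).
- manip.inverse_kinematics(position, orientation): joint angles nearest the present ones, or None.
- manip.grab_frame(name): name is "scene" or "top" or "wrist"; returns (picture, depth): 420x560x3 uint8, red, green, blue; 420x560 float32, m along the optical axis (not along the pixel's ray), 0 where there is no reading.
- manip.get_calibration(name): a dict with "camera_matrix" (3x3 intrinsics, pixels), "R" (3x3) and "t" (3): a world point X has camera coordinates R X + t. Camera axes: x right, y down, z forward; pixel columns grow to the right and rows downward; lengths in m; the calibration is good to about 2 mm. The wrist camera is an equidistant fisheye: a pixel r from the principal point sees the ray r / f radians off the axis. A picture is of the moment at which its call begins: read the wrist's pose just before it. get_calibration takes no time and is no camera call; for the wrist camera it gives the pose at the moment of the call.
A pose or a line that the arm cannot do raises manip.Unreachable and nothing moves.
- manip.sign_off(): hands the job in; it is judged then, once.
Trained networks look in the newest picture that a camera, given by its name, has taken for a name from the list of things; names that differ only in an ending like _2 or _b are one class to them, and where a whole thing is asked for, a point or a joint stands for the part that bears it (a point fixed in the world has none). Each returns a list of dicts, best first, with "confidence" (0 to 1); they miss things now and then, are a little off and sometimes report something else, mostly with a low value. They report only what shows in the picture. A call takes as long as a camera call. They do not tell look-alikes from the thing itself.
- manip.look_for(camera, name): "at" ([x, y, z] in m, in world coordinates, good to about 4 mm: the middle of the surface that is visible of it).
Readings, each from a call of its own:
- manip.current_time(): time.
- manip.current_qpos(): joint angles.
- manip.current_joint_vel(): joint speeds.
- manip.current_joint_torque(): joint torques, N m.
- manip.current_ee_pos(): TCP position.
- manip.current_tcp_rot(): TCP orientation.
- manip.current_force(): force on the tool from outside, world axes, zero at the start.
- manip.current_ft_torque(): the same for the moment, N m.
- manip.current_grip_width(): opening from 0.0 (shut) to 1.0 (fully open).
- manip.current_grip_force(): force on a finger pad.
Only numpy, scipy, OpenCV 4.12 (cv2) and the standard library are available. Lean on these libraries where they do the work, as an engineer would, in place of code of your own. Each camera call takes 0.05 s, during which the arm holds its last target. There are 200 camera calls.

## Working session

There is one attempt and no reset: what is moved stays moved. The work goes in short steps, each a Python script; the robot and the scene stay as the last script left them, time stands still between calls to the robot, and variables do not carry over. Pictures are saved under pics/ and viewed, at most 10 in all, crops included, and the job is handed in when it is done.

```bash
mkdir -p pics; ls; python3 - <<'E'
from bench import manip
import cv2,numpy as np
for n in ["scene","top"]:
    p,d=manip.grab_frame(n); cv2.imwrite(f"pics/{n}1.png",p[:,:,::-1]); np.savez(f"{n}1.npz",p=p,d=d,**manip.get_calibration(n))
    for k in ["tile","pad","cam","crank_handle","ram","sanding_block","wedge_3","jar"]:
        print(n,k,[(np.round(r["at"],3).tolist(),round(r["confidence"],2)) for r in manip.look_for(n,k)[:4]])
print(manip.current_time())
E
```

```text
pics
scene tile [([0.434, 0.006, 0.021], 0.71), ([0.431, 0.104, 0.016], 0.5), ([0.457, 0.21, 0.019], 0.49)]
scene pad []
scene cam [([0.465, -0.244, 0.029], 0.62)]
scene crank_handle [([0.47, -0.244, 0.03], 0.78)]
scene ram [([0.545, -0.262, 0.027], 0.54), ([0.535, -0.271, 0.014], 0.41)]
scene sanding_block [([0.427, -0.434, 0.032], 0.75), ([0.765, -0.162, 0.063], 0.41)]
scene wedge_3 []
scene jar [([0.766, -0.162, 0.064], 0.88)]
top tile [([0.436, 0.008, 0.015], 0.91), ([0.458, 0.216, 0.015], 0.79), ([0.429, 0.114, 0.016], 0.6)]
top pad [([0.593, -0.271, 0.034], 0.64)]
top cam [([0.477, -0.241, 0.029], 0.69)]
top crank_handle [([0.475, -0.244, 0.035], 0.68)]
top ram [([0.575, -0.264, 0.028], 0.72)]
top sanding_block [([0.434, -0.42, 0.022], 0.85)]
top wedge_3 [([0.753, -0.284, 0.015], 0.78)]
top jar [([0.77, -0.143, 0.084], 0.77)]
0.9
```

View pics/top1.png

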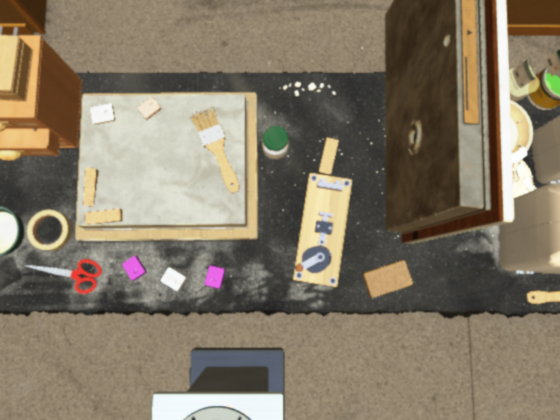

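View pics/scene1.png

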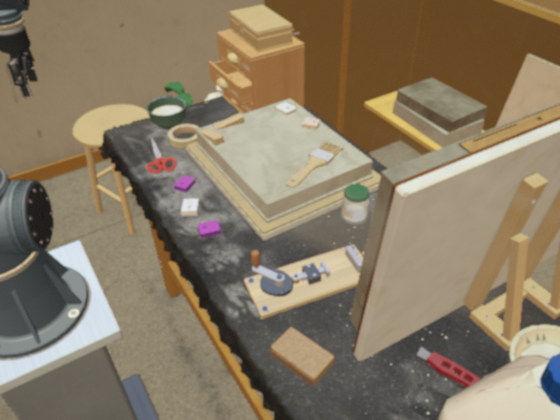

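The top view shows the white tile at px (173,279), between two purple look-alikes at (134,268) and (215,277). The clamp's cam is at (315,258), its handle at (300,267), its fence at (330,183), and a tall panel stands right of px 385. Next I'll check the panel's clearance and look at the tile from the wrist.

```bash
cat > h.py <<'E'
import numpy as np,cv2
from bench import manip
def cloud(d,c,fish=False):
    K=c["camera_matrix"];v,u=np.mgrid[:d.shape[0],:d.shape[1]]
    x=(u-K[0,2])/K[0,0];y=(v-K[1,2])/K[1,1]
    if fish:
        r=np.hypot(x,y);s=np.where(r>1e-6,np.tan(np.minimum(r,1.5))/np.maximum(r,1e-6),1);x=x*s;y=y*s
    P=np.stack([x*d,y*d,d],-1)
    return (P-c["t"])@c["R"]   # R^T (P-t)
def down(a):  # tool down, finger closing line (tool y) at world angle a
    y=np.array([np.cos(a),np.sin(a),0]);z=np.array([0,0,-1.]);return np.stack([np.cross(y,z),y,z],1)
def shot(name,tag):
    c=manip.get_calibration(name);p,d=manip.grab_frame(name)
    cv2.imwrite(f"pics/{tag}.png",p[:,:,::-1]);np.savez(f"{tag}.npz",p=p,d=d,**c);return p,d,c
def white_rects(p,d,c,fish,zlo,zhi,ctr,rad):
    W=cloud(d,c,fish);hsv=cv2.cvtColor(p,cv2.COLOR_RGB2HSV)
    m=(d>0)&(hsv[...,1]<60)&(hsv[...,2]>150)&(W[...,2]>zlo)&(W[...,2]<zhi)&(np.hypot(W[...,0]-ctr[0],W[...,1]-ctr[1])<rad)
    n,l,s,_=cv2.connectedComponentsWithStats(m.astype(np.uint8))
    out=[]
    for i in range(1,n):
        if s[i,4]<30: continue
        q=W[l==i];out.append((s[i,4],cv2.minAreaRect((q[:,:2]*1000).astype(np.float32)),q[:,2].mean()))
    return sorted(out,key=lambda o:-o[0])
E
python3 - <<'E'
from h import *
z=np.load("top1.npz");W=cloud(z["d"],z);
m=(W[...,2]>0.12)&(W[...,0]>0.3)&(W[...,1]<-0.2)&(z["d"]>0)
for x0 in np.arange(.4,1.1,.1):
    q=W[m&(abs(W[...,0]-x0)<.03)]
    if len(q): print(round(x0,1),"ymax",q[:,1].max().round(3),"z range",q[:,2].min().round(3),q[:,2].max().round(3), "ymax by z",[(zz,q[abs(q[:,2]-zz)<.05][:,1].max().round(3)) for zz in (.2,.3,.4,.5,.6) if (abs(q[:,2]-zz)<.05).any()])
print(white_rects(z["p"],z["d"],z,False,.005,.03,(.43,.11),.06)[:2])
print(manip.current_tcp_rot().round(2).tolist())
manip.move_ptp([.40,.112,.2],down(np.pi/2-.4) if 0 else manip.current_tcp_rot())
p,d,c=shot("wrist","w1");print(white_rects(p,d,c,True,.008,.025,(.43,.11),.06)[:3]);print(manip.current_time(),manip.current_qpos().round(2))
E
```

```text
0.5 ymax -0.478 z range 0.12 0.459 ymax by z [(0.2, np.float64(-0.48)), (0.3, np.float64(-0.489)), (0.4, np.float64(-0.498)), (0.5, np.float64(-0.506))]
0.6 ymax -0.427 z range 0.12 0.461 ymax by z [(0.2, np.float64(-0.43)), (0.3, np.float64(-0.438)), (0.4, np.float64(-0.447)), (0.5, np.float64(-0.508))]
0.7 ymax -0.431 z range 0.12 0.46 ymax by z [(0.2, np.float64(-0.433)), (0.3, np.float64(-0.437)), (0.4, np.float64(-0.45)), (0.5, np.float64(-0.511))]
0.8 ymax -0.434 z range 0.12 0.46 ymax by z [(0.2, np.float64(-0.437)), (0.3, np.float64(-0.445)), (0.4, np.float64(-0.454)), (0.5, np.float64(-0.515))]
0.9 ymax -0.437 z range 0.12 0.46 ymax by z [(0.2, np.float64(-0.44)), (0.3, np.float64(-0.448)), (0.4, np.float64(-0.457)), (0.5, np.float64(-0.518))]
1.0 ymax -0.441 z range 0.12 0.356 ymax by z [(0.2, np.float64(-0.443)), (0.3, np.float64(-0.452)), (0.4, np.float64(-0.461))]
[(np.int32(334), ((429.86016845703125, 111.86756896972656), (50.239654541015625, 40.86180877685547), 58.43052673339844), np.float64(0.014295356893774347))]
[[-0.94, 0.34, 0.0], [0.34, 0.94, 0.0], [-0.0, 0.0, -1.0]]
[(np.int32(1518), ((431.18505859375, 115.56360626220703), (50.70465087890625, 39.7294921875), 59.40067672729492), np.float64(0.015931040602921248))]
2.625 [ 0.16  0.11  1.98  0.    1.05 -1.06]
```

View pics/w1.png

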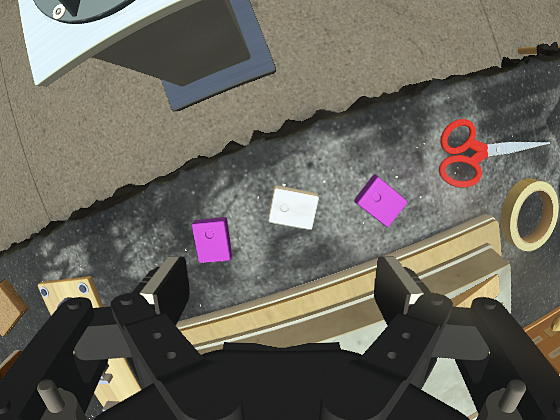

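The white tile is at px (293,208) in the wrist view, clear of both purple ones. I'll get the slab edge, the camera's offset and a coarse clamp fit from saved data.

```bash
python3 - <<'E'
from h import *
w=np.load("w1.npz");print("cam pos",(-w["R"].T@w["t"]).round(3),"tcp",manip.current_ee_pos().round(3))
z=np.load("top1.npz");W=cloud(z["d"],z)
for y0 in (.05,.1,.15,.2):
    q=W[(abs(W[...,1]-y0)<.02)&(z["d"]>0)&(W[...,0]>.4)&(W[...,0]<.7)]
    print(y0,[(h,q[q[:,2]>h][:,0].min().round(3)) for h in (.02,.05,.08)])
hsv=cv2.cvtColor(z["p"],cv2.COLOR_RGB2HSV)
m=(hsv[...,0]>10)&(hsv[...,0]<35)&(hsv[...,1]>50)&(hsv[...,2]>130)&(W[...,2]>.006)&(W[...,2]<.022)&(abs(W[...,0]-.55)<.2)&(W[...,1]<-.15)&(W[...,1]>-.36)
m=cv2.morphologyEx(m.astype(np.uint8),cv2.MORPH_OPEN,np.ones((3,3)))
n,l,s,_=cv2.connectedComponentsWithStats(m);i=1+s[1:,4].argmax();q=W[l==i]
print(cv2.minAreaRect((q[:,:2]*1000).astype(np.float32)),q[:,2].mean(),s[:,4])
# high things on clamp
m=(W[...,2]>.025)&(W[...,2]<.12)&(W[...,0]>.4)&(W[...,0]<.7)&(W[...,1]<-.17)&(W[...,1]>-.34)
n,l,s,_=cv2.connectedComponentsWithStats(m.astype(np.uint8))
for i in range(1,n):
    if s[i,4]>5:q=W[l==i];print(s[i,4],q.mean(0).round(3),q.min(0).round(3),q.max(0).round(3))
E
```

```text
cam pos [0.339 0.134 0.369] tcp [0.4   0.113 0.2  ]
0.05 [(0.02, np.float64(0.53)), (0.05, np.float64(0.557)), (0.08, np.float64(0.559))]
0.1 [(0.02, np.float64(0.41)), (0.05, np.float64(0.556)), (0.08, np.float64(0.558))]
0.15 [(0.02, np.float64(0.529)), (0.05, np.float64(0.556)), (0.08, np.float64(0.558))]
0.2 [(0.02, np.float64(0.43)), (0.05, np.float64(0.556)), (0.08, np.float64(0.558))]
((546.811767578125, -266.3548889160156), (112.49808502197266, 258.7731018066406), 80.79566955566406) 0.01385380779496542 [232041     98     12      9     58      9   2973]
204 [ 0.667 -0.285  0.037] [ 0.654 -0.318  0.025] [ 0.687 -0.252  0.046]
1048 [ 0.505 -0.252  0.037] [ 0.444 -0.291  0.025] [ 0.598 -0.194  0.098]
```

```bash
python3 - <<'E'
from h import *
a=np.radians(149.0);R=down(a);x,y=.4307,.1145
manip.set_gripper(.85,25)
manip.move_ptp([x,y,.06],R)
manip.move_l([x,y,.001],R,.08)
print("F",manip.current_force().round(1),manip.current_ee_pos().round(4))
manip.set_gripper(.2,25)
print("w",manip.current_grip_width(),"gf",manip.current_grip_force())
manip.move_l([x,y,.06],R,.1)
print("w",manip.current_grip_width(),"gf",manip.current_grip_force(),manip.current_time())
a=np.radians(80.8);n=np.array([.628,-.279]);d=np.array([-.987,.16])
q=n+d*.03
manip.move_ptp([*q,.17],down(a))
p,dd,c=shot("wrist","w2");print(manip.current_grip_width(),manip.current_grip_force(),manip.current_time(),manip.current_ee_pos().round(4),manip.current_qpos().round(2))
E
```

```text
F [0.6 0.8 0.6] [0.431  0.1146 0.0013]
w 0.20118729396947835 gf 0.0
w 0.19856586988381988 gf 0.0 6.3583
0.19918887061217416 0.0 8.0167 [ 0.5985 -0.2729  0.1697] [-0.5   0.58  1.38  0.    1.18 -1.91]
```

View pics/w2.png

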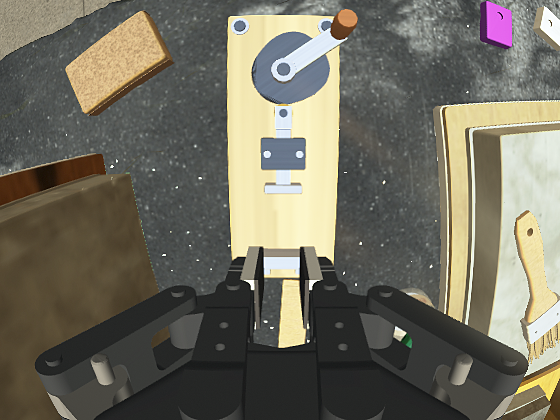

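The wrist view shows the clamp clearly: hub at px (284,69), handle at (346,20), pad at (283,188), fence at (283,262). The fingers are empty, so the grasp missed; the tile is at the right edge, about (548,22). I'll measure the clamp from this view and work out the miss.

```bash
python3 - <<'E'
from h import *
z=np.load("w2.npz");W=cloud(z["d"],z,True)
for nm,(u,v) in dict(hub=(284,69),handle=(346,18),pad=(283,187),guide=(284,153),fence=(283,255),board=(250,130),boltL=(240,26),boltR=(326,26)).items():
    print(nm,W[v-2:v+3,u-2:u+3].reshape(-1,3).mean(0).round(4))
hsv=cv2.cvtColor(z["p"],cv2.COLOR_RGB2HSV)
# board side edges by rows
E1=[];E2=[]
for v in range(110,240,5):
    r=(abs(W[v,:,2]-.014)<.005)&(hsv[v,:,0]>10)&(hsv[v,:,0]<35)&(hsv[v,:,2]>150)
    u=np.where(r[215:350])[0]+215
    if len(u)>20:E1.append(W[v,u[0],:2]);E2.append(W[v,u[-1],:2])
for E in(E1,E2):
    E=np.array(E);k=np.polyfit(E[:,0],E[:,1],1);print("edge angle",np.degrees(np.arctan(k[0])),"y at .62",np.polyval(k,.62),"resid",np.std(E[:,1]-np.polyval(k,E[:,0])))
print(white_rects(z["p"],z["d"],z,True,.005,.03,(.43,.11),.08)[:3])
m=(W[...,2]>.032)&(W[...,2]<.05)&(W[...,0]>.56)&(W[...,0]<.605)&(abs(W[...,1]+.27)<.03);q=W[m];print("pad",q.mean(0).round(4),q.min(0).round(4),q.max(0).round(4),len(q))
p,d,c=shot("top","t2");print(white_rects(p,d,c,False,.005,.03,(.43,.11),.06)[:2])
E
```

```text
hub [ 0.4876 -0.2531  0.0642]
handle [ 0.458  -0.2011  0.095 ]
pad [ 0.5919 -0.2703  0.037 ]
guide [ 0.5594 -0.2643  0.0485]
fence [ 0.6608 -0.2812  0.0356]
board [ 0.5341 -0.294   0.0151]
boltL [ 0.428  -0.2867  0.0193]
boltR [ 0.441  -0.2035  0.019 ]
edge angle -9.276905344478504 y at .62 -0.3310343166053063 resid 0.00045142950452829934
edge angle -9.105577089953846 y at .62 -0.21935036816204115 resid 0.00047475635252483827
[(np.int32(463), ((428.8213806152344, 109.92890930175781), (40.59629440307617, 40.645362854003906), 60.03569030761719), np.float64(0.016034690464550208))]
pad [ 0.5756 -0.2669  0.0366] [ 0.56   -0.288   0.0321] [ 0.5993 -0.2447  0.0401] 1062
[(np.int32(333), ((428.93389892578125, 112.64833068847656), (50.17695617675781, 42.899681091308594), 58.183128356933594), np.float64(0.014555070116301683))]
```

```bash
python3 - <<'E'
from h import *
ax=np.array([np.cos(np.radians(-9.2)),np.sin(np.radians(-9.2))]);o=np.array([.636,-.2776])
for f,fi in(("w2",True),("t2",False)):
    z=np.load(f+".npz");W=cloud(z["d"],z,fi);r=W[...,:2]-o;s=r@ax;t=r@np.array([-ax[1],ax[0]])
    for nm,a,b,zl,zh in(("pad",-.055,-.02,.03,.045),("fence",.015,.05,.03,.06)):
        m=(s>a)&(s<b)&(abs(t)<.015)&(W[...,2]>zl)&(W[...,2]<zh)&(z["d"]>0)
        if m.any():print(f,nm,"s",np.percentile(s[m],[1,50,99]).round(4),"z",W[m][:,2].mean().round(4),m.sum())
a=np.radians(149.0);R=down(a);x,y=.4295,.113
manip.set_gripper(.68,25)
manip.move_ptp([x,y,.05],R)
manip.move_l([x,y,.001],R,.08)
print(manip.current_force().round(1),manip.current_ee_pos().round(4),manip.current_time())
shot("wrist","w3")
E
```

```text
w2 pad s [-0.0543 -0.0455 -0.0397] z 0.0349 392
w2 fence s [0.0244 0.0295 0.0462] z 0.0393 517
t2 fence s [0.0458 0.0458 0.0458] z 0.0307 1
[ 0.3  0.6 -0.1] [0.4298 0.113  0.0012] 10.9083
```

View pics/w3.png

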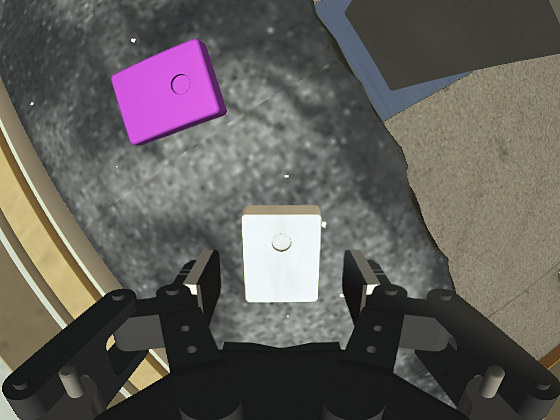

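The tile sits between the fingers at px (282,255), with the finger ends at about (207,255) and (352,255). I'll check the fingertip positions and heights in the depth image.

```bash
python3 - <<'E'
from h import *
z=np.load("w3.npz");W=cloud(z["d"],z,True)
for u,v in[(208,256),(213,256),(205,290),(356,256),(350,256),(365,290),(213,300),(350,300),(282,208),(282,215),(282,255),(282,298),(250,255),(315,255)]:
    print((u,v),W[v,u].round(4))
a=np.radians(149);R=down(a);r=(W-[.4298,.113,.0012])@R
for nm,sl in(("L",(slice(240,300),slice(180,222))),("R",(slice(240,300),slice(340,385)))):
    q=r[sl].reshape(-1,3);q=q[(q[:,2]<-.006)];b=q[np.argsort(-q[:,2])[:40]];print(nm,"lowest in tool frame",b.mean(0).round(4),"x range",np.percentile(q[:,0],[2,98]).round(4))
m=(W[...,2]>.011)&(W[...,2]<.02);m[:, :235]=0;m[:,330:]=0;m[:195]=0;m[310:]=0
q=r[m];print("tile in tool",q.min(0).round(4),q.max(0).round(4))
E
```

```text
(208, 256) [0.4511 0.0871 0.0435]
(213, 256) [0.4492 0.0882 0.0435]
(205, 290) [0.4527 0.0937 0.0617]
(356, 256) [0.3967 0.1195 0.044 ]
(350, 256) [0.399  0.1189 0.0423]
(365, 290) [0.3997 0.1214 0.0682]
(213, 300) [0.4578 0.1028 0.0518]
(350, 300) [0.4079 0.1324 0.0523]
(282, 208) [0.418  0.0937 0.006 ]
(282, 215) [0.4184 0.0943 0.0164]
(282, 255) [0.4294 0.1125 0.0165]
(282, 298) [0.4425 0.1344 0.0164]
(250, 255) [0.4435 0.1042 0.0164]
(315, 255) [0.415  0.1217 0.0156]
L lowest in tool frame [ 0.0006 -0.0294 -0.0319] x range [-0.0077  0.0126]
R lowest in tool frame [-0.0003  0.0287 -0.0318] x range [-0.0074  0.0126]
tile in tool [-0.0286 -0.0205 -0.0173] [ 0.023   0.0197 -0.0098]
```

```bash
python3 - <<'E'
from h import *
def low(z,pos,R,w):
    W=cloud(z["d"],z,True);r=(W-pos)@R
    m=(abs(r[...,0])<.02)&(abs(r[...,1])<.06)&(W[...,2]>.021)&(z["d"]>.02);m[:230]=0
    q=r[m];o=q[q[:,2]>-.05];print(w,"tips z",np.percentile(o[:,2],[50,90,98,99.7]).round(4) if len(o) else None,len(o))
z=np.load("w2.npz");W=cloud(z["d"],z,True);r=(W-[.5985,-.2729,.1697])@down(np.radians(80.8))
m=(abs(r[...,0])<.02)&(abs(r[...,1])<.03)&(W[...,2]>.1);print("w2 tips",np.percentile(r[m][:,2],[90,98,99.7]).round(4),r[m][:,:2].mean(0).round(4))
R=down(np.radians(149.));
for zt in(-.010,-.018,-.022):
    manip.move_l([.4295,.113,zt],R,.05);print(zt,manip.current_force().round(1),manip.current_ee_pos().round(4))
    z=dict(zip(("p","d","c"),shot("wrist","w4")));low({"d":z["d"],**z["c"]},manip.current_ee_pos(),R,zt)
    if abs(manip.current_force()[2])>4:break
print(manip.current_time())
E
```

```text
w2 tips [-0.0633 -0.0391 -0.0315] [ 0.0127 -0.0001]
-0.01 [ 0.7 -0.4 -0.3] [ 0.4293  0.113  -0.0103]
-0.01 tips z [-0.0425 -0.0351 -0.0322 -0.0313] 1446
-0.018 [-0.2  0.4 -0.1] [ 0.4292  0.1129 -0.0183]
-0.018 tips z [-0.0448 -0.0405 -0.0395 -0.0392] 1032
-0.022 [-0.2  0.9  0. ] [ 0.4294  0.113  -0.0222]
-0.022 tips z [-0.0465 -0.0438 -0.0432 -0.0431] 673
12.0333
```

```bash
python3 - <<'E'
from h import *
R=down(np.radians(149.))
manip.move_l([.4295,.113,-.026],R,.05);print(manip.current_force().round(1))
manip.set_gripper(.2,25)
print("w",manip.current_grip_width(),"gf",manip.current_grip_force(),manip.current_force().round(1))
if manip.current_grip_width()>.4:
    manip.move_l([.4295,.113,.0],R,.05)
    p,d,c=shot("wrist","w5");W=cloud(d,c,True);r=(W-manip.current_ee_pos())@R
    hsv=cv2.cvtColor(p,cv2.COLOR_RGB2HSV);m=(hsv[...,1]<60)&(hsv[...,2]>150)&(abs(r[...,1])<.024)&(W[...,2]>.01)&(W[...,2]<.06);m[:200]=0
    q=r[m];print("tile in tool lo/hi",np.percentile(q,[2,50,98],axis=0).round(4).tolist(),len(q))
print("w",manip.current_grip_width(),"gf",manip.current_grip_force(),manip.current_time())
E
```

```text
[ 1.2 -0.3  0. ]
w 0.4823562144965732 gf 25.807303190231323 [0.1 0.2 3. ]
tile in tool lo/hi [[-0.0262, -0.0192, -0.0434], [0.0009, 0.0003, -0.0422], [0.0223, 0.0185, -0.0357]] 9037
w 0.48507010141814627 gf 25.48305183649063 13.2833
```

View pics/w5.png

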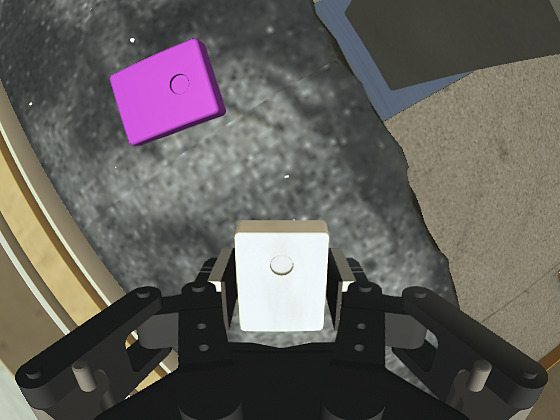

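The tile is held flat and centred in the fingers at px (282,275). The real finger ends sit about 26 mm above the nominal TCP at this opening, so I'll allow for that. Next I carry it to the clamp.

```bash
python3 - <<'E'
from h import *
a=np.radians(80.8);R=down(a);ax=np.array([.9871,-.1599]);o=np.array([.636,-.2776]);t=o-.009*ax
manip.move_l([.4295,.113,.12],down(np.radians(149.)),.2)
manip.move_ptp([*t,.12],R)
manip.move_l([*t,.03],R,.12)
print("w",manip.current_grip_width(),"gf",manip.current_grip_force(),manip.current_time(),manip.current_ee_pos().round(4))
p,d,c=shot("wrist","w6");W=cloud(d,c,True);r=W[...,:2]-o;s=r@ax;u=r@np.array([.1599,.9871]);print("tcp s,u",(manip.current_ee_pos()[:2]-o)@ax)
hsv=cv2.cvtColor(p,cv2.COLOR_RGB2HSV)
for nm,zl,zh,sl,sh in(("tile",.062,.08,-.05,.04),("pad",.031,.04,-.06,-.03),("fence",.03,.045,.015,.05)):
    m=(W[...,2]>zl)&(W[...,2]<zh)&(s>sl)&(s<sh)&(abs(u)<.04)&(d>0)
    if nm=="tile":m&=(hsv[...,1]<60)&(hsv[...,2]>150)
    if m.sum()>20:print(nm,"s",np.percentile(s[m],[2,50,98]).round(4),"u",np.percentile(u[m],[2,50,98]).round(4),"z",W[m][:,2].mean().round(4),m.sum())
E
```

```text
w 0.4798191921447009 gf 25.447900593280792 16.5417 [ 0.6276 -0.2764  0.0308]
tcp s,u -0.008375077227373757
tile s [-0.0296 -0.0084  0.018 ] u [-0.0192 -0.0004  0.0186] z 0.0727 8794
pad s [-0.0589 -0.0445 -0.0388] u [-0.0168 -0.0002  0.0164] z 0.0353 1528
fence s [0.0247 0.0318 0.0385] u [-0.0291  0.0242  0.0283] z 0.0402 267
```

View pics/w6.png

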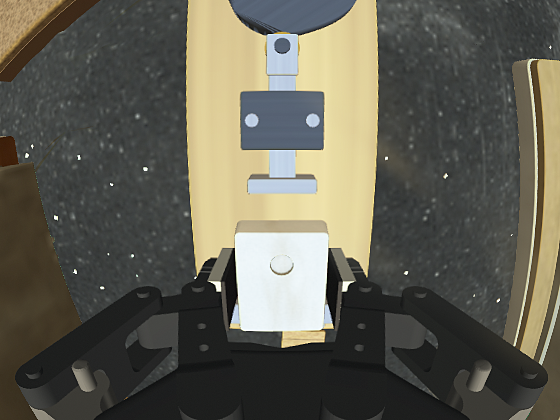

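The tile hangs square over the gap, with about 6 mm to the pad and 5 mm to the fence. Now I lower it until it touches, release and check.

```bash
python3 - <<'E'
from h import *
R=down(np.radians(80.8));ax=np.array([.9871,-.1599]);o=np.array([.636,-.2776]);t=o-.009*ax
manip.move_l([*t,-.006],R,.08)
f0=manip.current_force()
for z in np.arange(-.008,-.0161,-.001):
    manip.move_l([*t,z],R,.03);df=manip.current_force()-f0
    if df[2]>2.5: break
print("touch",z,df.round(1),manip.current_ee_pos().round(4))
manip.set_gripper(.72);manip.dwell(.3);print("gf",manip.current_grip_force(),manip.current_grip_width())
manip.move_l([*t,.08],R,.12)
p,d,c=shot("wrist","w7");W=cloud(d,c,True);r=W[...,:2]-o;s=r@ax;u=r@np.array([.1599,.9871])
hsv=cv2.cvtColor(p,cv2.COLOR_RGB2HSV)
m=(W[...,2]>.022)&(W[...,2]<.035)&(s>-.036)&(s<.03)&(abs(u)<.03)&(hsv[...,1]<60)&(hsv[...,2]>150)
print(cv2.minAreaRect((np.stack([s[m],u[m]],1)*1000).astype(np.float32)),np.percentile(W[m][:,2],[5,50,95]).round(4))
print(manip.current_time())
E
```

```text
touch -0.013000000000000005 [-4.6  1.1 11. ] [ 0.6273 -0.2763 -0.0118]
gf 0.0 0.7195334512683547
((-5.431764602661133, -0.14703750610351562), (39.74180603027344, 50.41886901855469), 89.5812759399414) [0.0287 0.0301 0.0312]
20.3
```

View pics/w7.png

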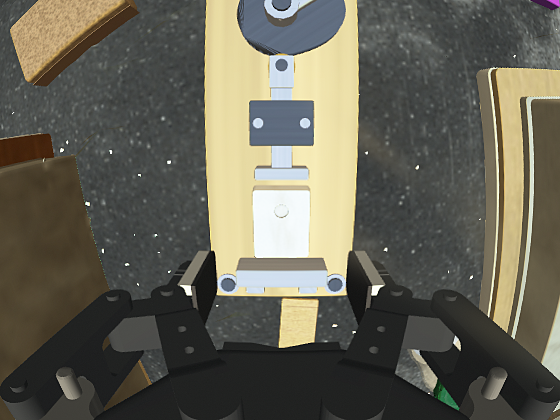

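The tile lies square and flat on the bed at px (281,222), between pad and fence. Next is the crank: I'll locate the handle from close by and approach it.

```bash
python3 - <<'E'
from h import *
A=np.array([.4855,-.2531]);phi=np.radians(119.6)
P=lambda f,r=.06:A+r*np.array([np.cos(f),np.sin(f)])
ee=manip.current_ee_pos();manip.move_l([ee[0],ee[1],.15],None,.2)
manip.set_gripper(.6,20)
manip.move_ptp([*P(phi),.14],down(phi-np.pi/2))
p,d,c=shot("wrist","w8");W=cloud(d,c,True);q0=P(phi)
m=(W[...,2]>.085)&(W[...,2]<.105)&(np.hypot(W[...,0]-q0[0],W[...,1]-q0[1])<.03)&(d>0)
q=W[m];h=q[:,:2].mean(0) if len(q) else None;print("handle",h,len(q),np.ptp(q[:,:2],axis=0) if len(q) else 0)
hub=W[(W[...,2]>.055)&(W[...,2]<.085)&(np.hypot(W[...,0]-A[0],W[...,1]-A[1])<.02)];print("hub",hub.mean(0).round(4) if len(hub) else None,len(hub))
if h is not None:print("phi",np.degrees(np.arctan2(*(h-A)[::-1])),"r",np.linalg.norm(h-A))
print(manip.current_time(),manip.current_qpos().round(2))
E
```

```text
handle [ 0.45661752 -0.19796297] 520 [0.01682943 0.01687019]
hub None 0
phi 117.64693427473718 r 0.062243796803268414
21.9583 [-0.51  0.34  1.85  0.    0.95 -1.03]
```

View pics/w8.png

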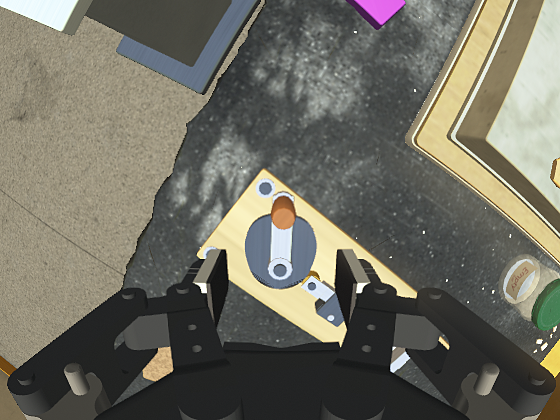

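The handle is at px (284,212), midway between the fingers, and the hub is at (280,270). I'll descend, grip it, and turn with a check at each step.

```bash
python3 - <<'E'
from h import *
A=np.array([.4855,-.2522]);f0=np.radians(118.2);f1=np.radians(-9.2)
P=lambda f,r=.06:A+r*np.array([np.cos(f),np.sin(f)])
manip.move_ptp([*P(f0),.10],down(f0-np.pi/2))
F0=manip.current_force()
manip.move_l([*P(f0),.033],down(f0-np.pi/2),.08);print("desc",(manip.current_force()-F0).round(1))
manip.set_gripper(.05,20);print("w",manip.current_grip_width(),"gf",manip.current_grip_force(),(manip.current_force()-F0).round(1))
if .1<manip.current_grip_width()<.35:
    for f in np.linspace(f0,f1,13)[1:]:
        manip.move_l([*P(f),.033],down(f-np.pi/2),.06)
        F=manip.current_force()-F0;print(round(np.degrees(f)),F.round(1),round(manip.current_grip_width(),3))
        if np.linalg.norm(F)>45:print("STOP");break
print(manip.current_time(),manip.current_qpos().round(2))
E
```

```text
desc [-0.8  0.4 -0.4]
w 0.210371737540033 gf 19.50403505936265 [-2.1  0.4  3.8]
108 [ 0.  -0.5  4.3] 0.206
97 [ 0.4 -2.1  4.2] 0.208
86 [ 0.1 -3.3  4.7] 0.208
76 [-0.9 -3.7  4.4] 0.208
65 [-0.9 -4.8  4.7] 0.207
54 [-2.9 -4.   6.6] 0.205
44 [-3.1 -4.1  5.8] 0.203
33 [-2.5 -3.9  6.6] 0.207
23 [-1.7 -4.7  5.5] 0.21
12 [-3.  -4.6  5.2] 0.206
1 [-2.2 -5.1  6.2] 0.212
-9 [-3.  -3.5  5.6] 0.203
27.6167 [-0.53  0.66  1.63 -0.    0.85  1.2 ]
```

The crank turned smoothly. I'll release, retreat straight up and verify.

```bash
python3 - <<'E'
from h import *
manip.set_gripper(.5);ee=manip.current_ee_pos()
manip.move_l([ee[0],ee[1],.15],None,.12)
manip.move_ptp([.57,-.262,.2],down(np.radians(80.8)))
ax=np.array([.9871,-.1599]);o=np.array([.636,-.2776])
p,d,c=shot("wrist","w9");W=cloud(d,c,True);r=W[...,:2]-o;s=r@ax;u=r@np.array([.1599,.9871])
for nm,zl,zh,sl,sh in(("pad",.031,.04,-.05,-.022),("fence",.03,.045,.02,.05)):
    m=(W[...,2]>zl)&(W[...,2]<zh)&(s>sl)&(s<sh)&(abs(u)<.016)&(d>0)
    if m.sum()>9:print(nm,np.percentile(s[m],[2,98]).round(4),m.sum())
p,d,c=shot("scene","s9")
for cam in("wrist",):
    print([(np.round(x["at"],3),x["confidence"]) for x in manip.look_for(cam,"crank_handle")[:2]],[(np.round(x["at"],3),x["confidence"]) for x in manip.look_for(cam,"tile")[:2]])
m=(W[...,2]>.085)&(W[...,2]<.105)&(abs(u)<.1)&(s<-.02)&(s>-.25);h=W[m][:,:2].mean(0);v=h-[.4855,-.2525];print("handle",h.round(4),"phi",np.degrees(np.arctan2(v[1],v[0])).round(1),"want -9.2")
print(manip.current_time())
E
```

```text
pad [-0.0489 -0.0253] 350
fence [0.0203 0.0449] 474
[] [(array([ 0.633, -0.277,  0.028]), 0.91), (array([0.437, 0.003, 0.02 ]), 0.63)]
handle [ 0.5431 -0.2625] phi -9.8 want -9.2
31.9417
```

View pics/w9.png

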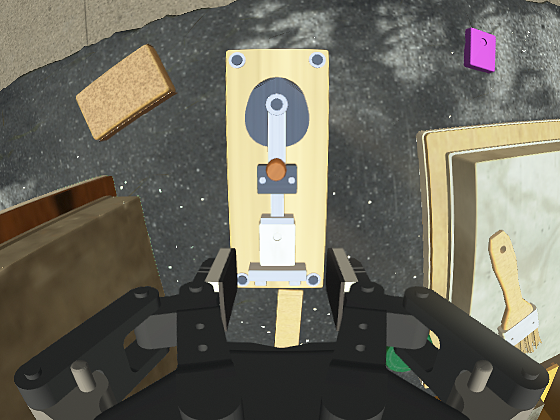

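The crank arm points straight along the ram, with the handle at px (277,170). The tile at (277,242) is squeezed between pad and fence, and the gripper is clear, so I'm handing in.

```bash
python3 -c "
from bench import manip
print(manip.sign_off())"
```

```text
the job is handed in; nothing more can be done
None
```

I handed the job in at about 32 s: the last pictures show the tile flat and square on the bed, clamped between pad and fence, with the crank within about 1° of straight along the ram. The squeeze force was not measured, and the first grasp closed above the tile without moving it.

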